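Probe the snap-die pockets and fit the die in the clear one

TASK

One of the two pockets in the green die block of the snap press still has a broken die shank stuck deep inside, and they look alike from above. Lower the depth rod gently into a pocket until it bottoms and judge by how far it went in; once it has touched the floor of the clear, full-depth pocket, put it back upright in its own hole in the wooden stand, collar down on the wood. Then take the brass die from the stand and press it, no harder than needed, into the clear pocket until its flange sits flush on the block, let go, and leave the other things on the table where they are.

Things in the scene. Friction and masses are not known exactly. Their poses are not given: they have to be found in the camera images.
- die_block: die block of the snap press, fixed: green cast holder, foot 62 x 112 mm, above it 52 x 102 mm, 44 mm high, with a steel insert that has two like pockets, 48 mm apart along the block's y. Origin: centre of its underside; z up. Pockets: 12 mm bore, 26 mm deep to a flat floor when clear. In one, drawn anew each time, a broken shank leaves only 11 to 15 mm of depth; it stays in
- pocket_left (a point): middle of the mouth of the pocket at the block's +y end, level with the block's top face (44 mm above the table); z up, out of the pocket
- pocket_right (a point): middle of the mouth of the pocket at the block's -y end, otherwise the same
- tool_stand: beech stand, fixed to the table, 56 x 124 x 58 mm high. Origin: centre of its underside; y along its length, z up. Two holes 50 mm deep in its top, 68 mm apart along y
- rod_place (a point): middle of the mouth of the depth rod's own hole (11 mm bore) at the stand's +y end, level with the stand's top (58 mm above the table)
- die_place (a point): middle of the mouth of the hole (19 mm bore) at the stand's -y end in which the die stands at the start, level with the stand's top
- depth_rod: depth rod, 55 to 90 g: black knurled grip, 14 mm across, from 4 to 33 mm above the origin, on a steel collar 19 mm across, 4 mm thick, over a 6 mm rod, 46 mm long, round tip. Red ring 26 mm above the tip: level with the block's face on the floor of a clear pocket. Origin: on the axis, underside of the collar; z up along the axis. It starts in its hole, collar on the wood
- rod_tip (a point): lower tip of the depth rod, 46 mm below its origin
- snap_die: brass die, 70 to 120 g: knurled round head, 16 mm across, from 4 to 33 mm above the origin, on a flange 26 mm across, 4 mm thick, over a steel shank, 11 mm across, 24 mm long (2 mm less than a clear pocket), tapered foot. Origin: on the axis, underside of the flange; z up along the axis. It starts in its hole in the stand, flange on the wood
- shank_tip (a point): lower end of the die's shank, 24 mm below its origin. Two sprung balls stand 1.5 mm out of the shank, 10 mm above this end. They catch at a pocket's mouth when the die is 8 mm in: about 8 N takes it past them, then 3 to 5 N keeps it sliding; it does not fall in by itself. It is home when the flange meets the block
- rolled_tape: bystander: yellow rolled tape measure, 49 x 52 x 15 mm, origin in its underside
- spool_green: bystander: green thread on a wooden spool, 33 mm across, 36 mm tall, origin in its underside
- spool_grey: bystander: cone of grey thread, 54 mm across, 86 mm tall, origin in its underside

How it is judged:
On the way:
1. the depth rod has been lowered to the floor of the clear pocket (tip at least 24.5 mm below the mouth) while the die still stands in the stand (((horizontal distance between rod_tip and pocket_left below 0.006 m and z of rod_tip in the frame of pocket_left below -0.0245 m) or (horizontal distance between rod_tip and pocket_right below 0.006 m and z of rod_tip in the frame of pocket_right below -0.0245 m)) and horizontal distance between snap_die and die_place below 0.02 m), for 0.1 s.
At the end, for the whole second after the job is handed in: the die stands in the clear pocket with its flange within 1.2 mm of the block's face, within 2 mm of the pocket's axis and upright within 3 degrees; the depth rod stands upright in its own hole in the stand, its collar within 1.5 mm of the wood; both are released and at rest (((horizontal distance between snap_die and pocket_left below 0.002 m and z of snap_die in the frame of pocket_left below 0.0012 m and z of shank_tip in the frame of pocket_left below -0.0225 m) or (horizontal distance between snap_die and pocket_right below 0.002 m and z of snap_die in the frame of pocket_right below 0.0012 m and z of shank_tip in the frame of pocket_right below -0.0225 m)) and angle between the z axis of snap_die and the z axis of die_block, either way round below 0.06 rad and linear speed of each of snap_die, depth_rod below 0.01 m/s and horizontal distance between depth_rod and rod_place below 0.004 m and z of depth_rod in the frame of rod_place below 0.0015 m and angle between depth_rod's own z axis and vertical below 0.1 rad); the robot touches nothing.
It fails at once if the depth rod is pressed or knocked against the block with more than 18 N (contact force between depth_rod and die_block above 18 N).
It fails at once if the die is pressed or knocked against the block with more than 45 N in all (the sprung balls alone make some 15 N of it) (contact force between snap_die and die_block above 45 N).
It fails at once if a bystander (tape, green or grey spool) is shifted by more than 15 mm (distance of any of rolled_tape, spool_green, spool_grey from where it was at the start of the episode above 0.015 m).
It also fails if it takes over 72 s, if anything falls off the work surface, if the arm or the gripper's body presses on something with over 40 N, if the wrist force passes 120 N, or if a joint passes its speed limit or range.

ROBOT

A 6-joint arm with a two-finger parallel gripper is mounted at the origin on a cart in front of the work surface, level with it; the furniture and walls round the work are solid. World frame = base frame: x ahead of the robot, y to its left, z up, the work surface at z = 0. Lengths are in m, angles in rad, forces in N, time in s.
With the tool pointing down it reaches from about 0.375 to 0.925 m from the base axis. Payload 5.7 kg.
Tool frame: the origin (TCP) lies midway between the tips of the shut fingers; the grasp point (between the pads) lies 19 mm behind it; z points along the fingers, y is the line along which they close (so a half turn about z gives the same grasp; the last joint's range is limited). The gripper opens to 88 mm and grips with 3 to 60 N. Pads are 20 mm wide; open, the fingers measure 115 mm over their backs; the gripper's body (75 mm by 178 mm) begins 61 mm behind the grasp point.
Start: joints at [-1.441, 0.359, 1.51, -0, 1.272, -0.115], TCP at [0.145, -0.582, 0.223] pointing down, gripper open.
Joint ranges: [-2.97, 2.97], [-1.01, 2.36], [0.21, 2.38], [-0.96, 4.11], [0.2, 2.71], [-2.98, 2.98]. Speed limits (rad/s): [2.39, 2.39, 3.14, 3.14, 3.14, 3.14].

INTERFACE

Orientations are given as a unit quaternion [x, y, z, w].
In Python, from bench import move_ptp, servo_line, goto_joints, move_gripper, sleep, inverse_kinematics, capture, PlanningError, close_job, spot_in, silhouettes, current_clock, current_joint_pos, current_qvel, current_joint_torque, current_position, current_orientation, current_force, current_torque, current_finger_gap, current_grip_force gives the robot as it stands. Calls block until the motion is done:
- move_ptp(position, orientation): joint-space move of the TCP to a pose.
- servo_line(position, orientation=None, rate=0.15, contact_N=None): straight line of the TCP; orientation=None keeps the orientation; rate is the mean speed in m/s. With contact_N (N) it stops when the force on the tool has changed by that much, and returns True; else False.
- goto_joints(angles): joint-space move.
- move_gripper(opening): finger opening in m; the grip force is fixed at half the most; returns when the fingers have stopped.
- sleep(seconds).
- inverse_kinematics(position, orientation): joint angles nearest the present ones, or None.
- capture(name): name is "scene" or "side" or "wrist"; returns a dict with "image" (384x512x3 uint8, blue, green, red), "range_z" (384x512 float32, m along the optical axis (not along the pixel's ray), 0 where there is no reading), "intrinsics" (3x3 intrinsics, pixels), "R" (3x3) and "t" (3): a world point X has camera coordinates R X + t. Camera axes: x right, y down, z forward; pixel columns grow to the right and rows downward; lengths in m; the calibration is good to about 2 mm. A picture is of the moment at which its call begins.
A pose or a line that the arm cannot do raises PlanningError and nothing moves.
- close_job(): hands the job in; it is judged then, once.
Trained networks look in the newest picture that a camera, given by its name, has taken for a name from the list of things; names that differ only in an ending like _2 or _b are one class to them, and where a whole thing is asked for, a point or a joint stands for the part that bears it (a point fixed in the world has none). Each returns a list of dicts, best first, with "conf" (0 to 1); they miss things now and then, are a little off and sometimes report something else, mostly with a low value. They report only what shows in the picture. A call takes as long as a camera call.
- spot_in(camera, query): "xy" ([column, row] in pixels, amid what is visible of it).
- silhouettes(camera, query): "region" (384x512 bool, what is visible of it) and "xy" ([column, row] in pixels, amid what is visible of it).
Readings, each from a call of its own:
- current_clock(): time.
- current_joint_pos(): joint angles.
- current_qvel(): joint speeds.
- current_joint_torque(): joint torques, N m.
- current_position(): TCP position.
- current_orientation(): TCP orientation.
- current_force(): force on the tool from outside, world axes, zero at the start.
- current_torque(): the same for the moment, N m.
- current_finger_gap(): finger opening in m.
- current_grip_force(): force on a finger pad.
Only numpy, scipy, OpenCV 4.12 (cv2) and the standard library are available. Lean on these libraries where they do the work, as an engineer would, in place of code of your own. Each camera call takes 0.05 s, during which the arm holds its last target. There are 200 camera calls.

## Working session

There is one attempt and no reset: what is moved stays moved. The work goes in short steps, each a Python script; the robot and the scene stay as the last script left them, time stands still between calls to the robot, and variables do not carry over. Pictures are saved under pics/ and viewed, at most 10 in all, crops included, and the job is handed in when it is done.

```bash
mkdir -p pics; cat > h.py <<'E'
import numpy as np, cv2
from bench import *
def cloud(c):
    Z=c["range_z"]; K=c["intrinsics"]; v,u=np.mgrid[:Z.shape[0],:Z.shape[1]]
    P=np.stack([(u-K[0,2])/K[0,0]*Z,(v-K[1,2])/K[1,1]*Z,Z],-1)
    return (P-c["t"])@c["R"]
E
python3 - <<'E'
from h import *
ims=[]
for n in ["scene","side","wrist"]:
    c=capture(n); ims.append(c["image"]); X=cloud(c)
    print(n,"cam at",-c["R"].T@c["t"], "f",c["intrinsics"][0,0])
    for q in ["die_block","tool_stand","depth_rod","snap_die","rolled_tape","spool_green","spool_grey"]:
        for s in silhouettes(n,q)[:1]:
            m=s["region"]&(c["range_z"]>0)
            if m.sum()<5: continue
            p=X[m]; print(q,round(s["conf"],2),np.round(s["xy"]),m.sum(),np.round(np.percentile(p,[2,50,98],axis=0),3).tolist())
    np.savez(f"{n}0.npz",**c)
cv2.imwrite("pics/a.png",cv2.resize(np.vstack([np.hstack(ims[:2]),np.hstack([ims[2],ims[2]*0])]),(800,600)))
print(current_clock(),current_orientation())
E
```

```text
scene cam at [0.08055583 0.4571869  0.77097219] f 360.9371510448748
die_block 0.88 [220. 275.] 385 [[0.491, 0.28, 0.005], [0.518, 0.297, 0.033], [0.546, 0.315, 0.046]]
tool_stand 0.83 [338. 184.] 306 [[0.572, -0.185, 0.017], [0.593, -0.11, 0.057], [0.617, -0.083, 0.06]]
depth_rod 0.39 [341. 182.] 66 [[0.581, -0.121, 0.057], [0.587, -0.11, 0.075], [0.6, -0.106, 0.092]]
snap_die 0.54 [364. 178.] 76 [[0.566, -0.202, 0.057], [0.571, -0.175, 0.074], [0.582, -0.169, 0.092]]
rolled_tape 0.66 [265. 207.] 234 [[0.647, 0.068, -0.0], [0.667, 0.094, 0.012], [0.693, 0.115, 0.016]]
spool_green 0.75 [218. 273.] 387 [[0.492, 0.28, 0.004], [0.518, 0.297, 0.034], [0.549, 0.315, 0.046]]
spool_grey 0.92 [231. 198.] 443 [[0.692, 0.15, 0.0], [0.703, 0.176, 0.051], [0.729, 0.194, 0.086]]
side cam at [ 0.35336045 -0.60040761  0.41896002] f 394.3893258962474
die_block 0.57 [204. 198.] 877 [[0.459, -0.051, 0.003], [0.545, 0.223, 0.033], [0.588, 0.298, 0.162]]
tool_stand 0.71 [281. 290.] 1749 [[0.543, -0.212, 0.007], [0.571, -0.174, 0.058], [0.611, -0.089, 0.064]]
depth_rod 0.67 [284. 255.] 214 [[0.582, -0.122, 0.001], [0.588, -0.118, 0.074], [0.646, 0.011, 0.093]]
snap_die 0.75 [295. 282.] 131 [[0.563, -0.188, 0.061], [0.575, -0.184, 0.07], [0.585, -0.17, 0.093]]
rolled_tape 0.92 [279. 227.] 298 [[0.649, 0.066, 0.002], [0.669, 0.079, 0.014], [0.692, 0.109, 0.017]]
spool_green 0.81 [304. 230.] 215 [[0.681, 0.007, 0.005], [0.692, 0.012, 0.028], [0.705, 0.035, 0.038]]
spool_grey 0.78 [282. 196.] 692 [[0.693, 0.143, 0.003], [0.711, 0.153, 0.044], [0.738, 0.178, 0.086]]
wrist cam at [ 0.21316165 -0.56517153  0.38484456] f 285.0098207413856
1.2 [ 9.92517199e-01  1.22104905e-01 -2.73697036e-06 -3.42821971e-05]
```

View pics/a.png

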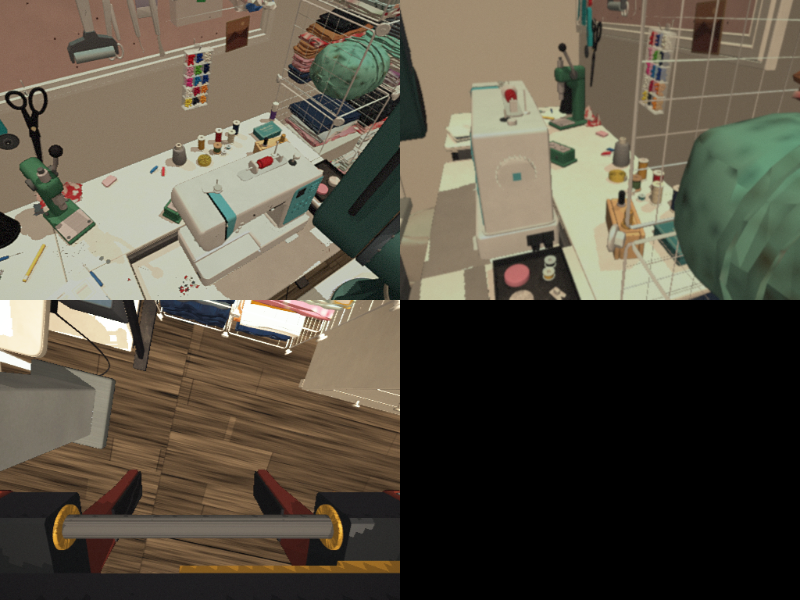

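The scene and side views show a sewing machine between the robot and the work: the stand is near side-view (620,225) and the block is at (560,155), behind the machine. Next I'll build a height map of the obstacles.

```bash
python3 - <<'E'
from h import *
H=np.full((46,50),-1.) # x -0.0..0.92, y -0.5..0.5 , 2cm
for n in ["scene","side"]:
    c=np.load(n+"0.npz"); X=cloud(c)[c["range_z"]>0]
    i=((X[:,0])/.02).astype(int); j=((X[:,1]+.5)/.02).astype(int)
    k=(X[:,0]>0)&(i<46)&(j>=0)&(j<50)&(X[:,2]<.7)&(X[:,2]>-.05)
    np.maximum.at(H,(i[k],j[k]),X[k,2])
print("rows x (0.14..), cols y -0.5.. +0.5 step .02, cm")
print("     "+"".join("%4d"%(-50+2*j) for j in range(50)))
for i in range(7,46): print("%4d "%(2*i)+"".join("   ." if h<-.5 else "%4d"%round(h*100) for h in H[i]))
E
```

```text
rows x (0.14..), cols y -0.5.. +0.5 step .02, cm
      -50 -48 -46 -44 -42 -40 -38 -36 -34 -32 -30 -28 -26 -24 -22 -20 -18 -16 -14 -12 -10  -8  -6  -4  -2   0   2   4   6   8  10  12  14  16  18  20  22  24  26  28  30  32  34  36  38  40  42  44  46  48
  14    .   .   .   .   .   .   .   .   .   .   .   .   .   .   .   .   .   .   .   0   0   0   0   0   0   0  41  41  36  31   0   0   0   .   .   .   .   .   .   .   .   .   .   .   .   .   .   .   .   .
  16    .   .   .   .   .   .   .   .   .   .   .   .   .   .   .   .   .   .   .   .   .   .   .   .   .   .  45  46  41  36   .   .   .   .   .   .   .   .   .   .   .   .   .   .   .   .   .   .   .   .
  18    .   .   .   .   .   .   .   .   .   .   .   .   .   .   .   .   0   0   .  -5  -5  -5  -5  -5  -5  20  47  46  41  36  -5  -5  -5  -5  -5  -5  -5  -5  -5  -5  -5  -5  -5  -5  -5  -5  -5   .   0   0
  20    .   .   .   .   .   .   .   .   .   .   .   .   .   .   .   0   0   0   0  -5  -5  -5  27  25  22  49  48  43  38  33  27  -5  -5  -5  -5  -5  -5  -5  -5  -5  -5  -5  -5  -5  -5  -5  -5   0   0   0
  22    .   .   .   .
[... 6488 characters left out ...]
 .   .   .   .   .   .   .   .   .   .   .   .   .   .   .   .   .   .   .   .   .
  86    .   .   .   .   .   .   .   .   .   .   .   .   .   .   .   .   .   .   .   .   .   .   .   .   .   .   .   .   .   .   .   .   .   .   .   .   .   .   .   .   .   .   .   .   .   .   .   .   .   .
  88    .   .   .   .   .   .   .   .   .   .   .   .   .   .   .   .   .   .   .   .   .   .   .   .   .   .   .   .   .   .   .   .   .   .   .   .   .   .   .   .   .   .   .   .   .   .   .   .   .   .
  90    .   .   .   .   .   .   .   .   .   .   .   .   .   .   .   .   .   .   .   .   .   .   .   .   .   .   .   .   .   .   .   .   .   .   .   .   .   .   .   .   .   .   .   .   .   .   .   .   .   .
```

```bash
cat >> h.py <<'E'
def down(h):  # tool pointing down, tool x at heading h
    return [np.cos(h/2),np.sin(h/2),0,0]
E
python3 - <<'E'
from h import *
a=np.arctan2(-.582,.145)
move_ptp([.42*np.cos(a),.42*np.sin(a),.42],down(.244)); print(current_clock(),np.round(current_joint_pos(),3))
q=np.array(current_joint_pos()); q[0]=-.25; q[5]=-.25+1.57; goto_joints(q); print(current_clock(),current_position(),current_orientation())
move_ptp([.56,-.145,.30],down(-.0)); print(current_clock(),np.round(current_joint_pos(),3),current_position())
c=capture("wrist"); np.savez("w1.npz",**c); cv2.imwrite("pics/w1.png",c["image"])
X=cloud(c); print("cam",-c["R"].T@c["t"],c["R"][2])
for q in ["tool_stand","depth_rod","snap_die"]:
    for s in silhouettes("wrist",q)[:1]:
        m=s["region"]&(c["range_z"]>0); print(q,s["conf"],s["xy"],np.round(np.percentile(X[m],[2,50,98],axis=0),3).tolist())
E
```

```text
2.2417 [-1.491 -0.043  1.533  0.     1.653 -0.165]
4.0167 [ 0.41886715 -0.03646844  0.41878146] [ 9.99999706e-01  8.86539085e-05 -7.62207174e-04  8.27337356e-06]
4.8833 [-0.373  0.267  1.449  0.     1.425  1.198] [ 0.55966258 -0.14490923  0.30073816]
cam [ 0.6294463  -0.14504219  0.46293884] [-2.56619300e-01 -5.22147243e-05 -9.66512562e-01]
depth_rod 0.73 [24.3, 47.9] [[0.695, 0.144, 0.011], [0.715, 0.153, 0.053], [0.74, 0.172, 0.08]]
snap_die 0.66 [278.0, 154.5] [[0.569, -0.188, 0.061], [0.58, -0.177, 0.087], [0.587, -0.168, 0.093]]
```

View pics/w1.png

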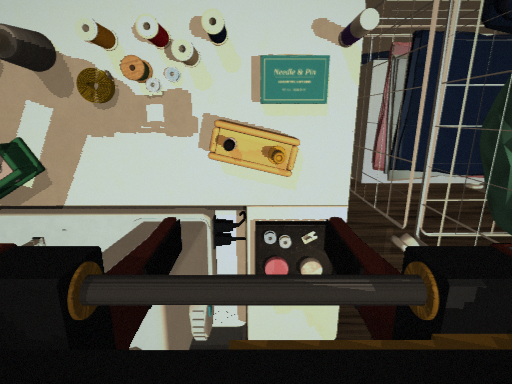

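The picture shows the stand at (253,147), with the rod at (229,145) and the die at (279,156). The block is at the left edge (15,165). I'll go over the block next and work out the stand positions numerically.

```bash
python3 - <<'E'
from h import *
c=dict(np.load("w1.npz")); X=cloud(c)
def rep(X,g):
    for n,g0 in (("rod",[.588,-.114]),("die",[.573,-.18])):
        m=(np.hypot(X[...,0]-g0[0],X[...,1]-g0[1])<.02)&(X[...,2]>.085)
        p=X[m]; v,u=np.nonzero(m); print(n,len(p),p.mean(0).round(4),p.min(0).round(4),p.max(0).round(4),u.mean(),v.mean())
    m=(abs(X[...,2]-.058)<.004)&(X[...,0]>.5)&(X[...,0]<.65)&(X[...,1]>-.25)&(X[...,1]<-.05)
    p=X[m]; print("stand",cv2.minAreaRect((p[:,:2]*1000).astype(np.float32)),np.median(p[:,2]))
rep(X,0)
move_ptp([.53,.26,.28],down(0)); print(current_clock(),current_position(),np.round(current_joint_pos(),2))
c=capture("wrist"); np.savez("w2.npz",**c); cv2.imwrite("pics/w2.png",cv2.resize(c["image"][60:240,120:360],(800,600),interpolation=cv2.INTER_CUBIC))
X=cloud(c); np.set_printoptions(suppress=True)
m=(X[...,2]>.04)&(X[...,2]<.05)&(abs(X[...,0]-.53)<.08)&(abs(X[...,1]-.26)<.09)
p=X[m]; print("block",len(p),cv2.minAreaRect((p[:,:2]*1000).astype(np.float32)),np.median(p[:,2]))
for n in ["die_block"]:
    for s in silhouettes("wrist",n)[:2]: print(s["conf"],s["xy"])
E
```

```text
rod 14500 [ 0.5844 -0.1107  0.4054] [ 0.5733 -0.134   0.0851] [ 0.5991 -0.094   0.4232] 102.16910344827586 323.90986206896554
die 16952 [ 0.5793 -0.1835  0.3953] [ 0.555  -0.1999  0.0851] [ 0.5908 -0.1607  0.4232] 404.61998584237847 321.1273006134969
stand ((584.3362426757812, -145.63897705078125), (123.56817626953125, 55.910926818847656), 76.7922592163086) 0.05784839460424606
6.5917 [0.53049839 0.25908613 0.28012123] [ 0.34  0.3   1.45 -0.    1.39  1.91]
block 2515 ((543.6624755859375, 258.59857177734375), (52.15135955810547, 101.89933013916016), 30.659832000732422) 0.043929649648575285
0.97 [251.5, 149.4]
```

View pics/w2.png

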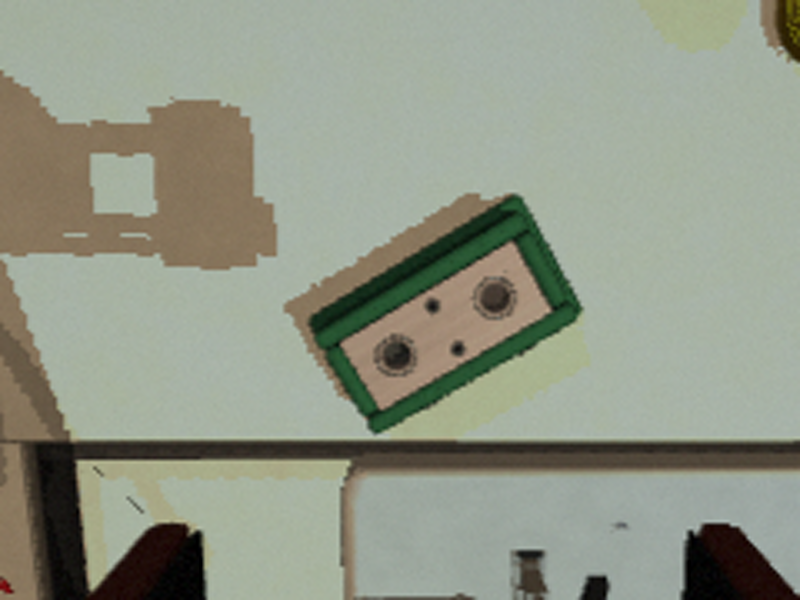

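The picture shows both pockets clearly: left at full-image pixel (239,166) and right at (268,149). The measured block is 52.2 x 101.9 mm and the stand 123.6 x 55.9 mm, as they should be. Next I'll check the pockets by ray and the clearance between forearm and machine.

```bash
python3 - <<'E'
from h import *
np.set_printoptions(suppress=True,precision=4)
c=dict(np.load("w1.npz")); X=cloud(c)
for n,g0 in (("rod",[.5921,-.1125]),("die",[.5765,-.1787])):
    m=(np.hypot(X[...,0]-g0[0],X[...,1]-g0[1])<.014)&(X[...,2]>.087)&(X[...,2]<.097); p=X[m]; print(n,len(p),p.mean(0),p.min(0),p.max(0))
c=dict(np.load("w2.npz")); X=cloud(c); K=c["intrinsics"]; C=-c["R"].T@c["t"]; g=c["image"].mean(2)
for u0,v0 in ((239,166),(268,149)):
    w=g[v0-6:v0+7,u0-6:u0+7]; mm=w<70; vv,uu=np.nonzero(mm); u=u0-6+uu.mean(); v=v0-6+vv.mean()
    d=c["R"].T@np.array([(u-K[0,2])/K[0,0],(v-K[1,2])/K[1,1],1]); print(mm.sum(),u,v,C+d*(.044-C[2])/d[2], "zmin",X[v0-5:v0+6,u0-5:u0+6,2].min(),np.round(X[v0,u0-5:u0+6,2],3))
# arm geometry
A=[];b=[]
for j2,j3,r,z in ((.359,1.51,.6,.223),(-.043,1.533,.42,.42),(.267,1.449,.5782,.3007),(.30,1.45,.5904,.2801)):
    A+=[[1,0,np.sin(j2),np.sin(j2+j3)],[0,1,np.cos(j2),np.cos(j2+j3)]]; b+=[r,z]
print("a,d-tool,L1,L2",np.linalg.lstsq(np.array(A),np.array(b),rcond=None)[0])
for n in ("side","scene"):
    c=capture(n); X=cloud(c); m=(c["range_z"]>0)&(X[...,0]>.2)&(X[...,0]<.62)&(X[...,1]>.0)&(X[...,1]<.4)&(X[...,2]>.1)
    p=X[m]; np.savez(n+"1.npz",**c)
    for x in np.arange(.2,.62,.04):
        k=abs(p[:,0]-x)<.02; z=np.sort(p[k,2]); print(n,round(x,2),k.sum(),np.histogram(z,np.arange(.1,.8,.04))[0])
E
```

```text
rod 86 [ 0.5924 -0.1126  0.0906] [ 0.5861 -0.1182  0.0872] [ 0.5991 -0.1063  0.0928]
die 115 [ 0.5768 -0.1786  0.0906] [ 0.5694 -0.1863  0.0873] [ 0.584  -0.1705  0.0933]
55 238.54545454545453 166.3090909090909 [0.5315 0.2788 0.044 ] zmin 0.021093640973943627 [0.042 0.029 0.029 0.031 0.03  0.032 0.03  0.03  0.03  0.044 0.047]
53 268.20754716981133 149.18867924528303 [0.5555 0.2373 0.044 ] zmin 0.01653395836753564 [0.044 0.017 0.018 0.017 0.018 0.019 0.018 0.018 0.027 0.042 0.044]
a,d-tool,L1,L2 [ 0.     -0.1269  0.5109  0.4445]
side 0.2 0 [0 0 0 0 0 0 0 0 0 0 0 0 0 0 0 0 0]
side 0.24 0 [0 0 0 0 0 0 0 0 0 0 0 0 0 0 0 0 0]
side 0.28 0 [0 0 0 0 0 0 0 0 0 0 0 0 0 0 0 0 0]
side 0.32 624 [  0   0  13 611   0   0   0   0   0   0   0   0   0   0   0   0   0]
side 0.36 1186 [   0    0    0 1186    0    0    0    0    0    0    0    0    0    0
    0    0    0]
side 0.4 1143 [  0   0   0 953 190   0   0   0   0   0   0   0   0   0   0   0   0]
side 0.44 912 [  0   0   0 886  26   0   0   0   0   0   0   0   0   0   0   0   0]
side 0.48 205 [ 0  0  0  0  0  0 83 96 26  0  0  0  0  0  0  0  0]
s
[... 434 characters left out ...]
   0    0    0    0    0    0    0    0    0  561
  850    0    0]
scene 0.36 3896 [   7    0  108 3099    0    0    0    0    0    0    0    0    0  583
   99    0    0]
scene 0.4 3618 [   0    0   95 2807  195    0    0    0    0    0    0    0    0  521
    0    0    0]
scene 0.44 2494 [   0    0   68 2015   17    0    0    0    0    0    0    0    0  394
    0    0    0]
scene 0.48 4537 [  0   0   0   0   0   0 303 364 338 572 834 985 834 307   0   0   0]
scene 0.52 5600 [   0    0    0    0  123  292  363 1745  603  467  556  786  599   66
    0    0    0]
scene 0.56 709 [  0   0   0   0   1   0  28 541  87   9   1  41   1   0   0   0   0]
scene 0.6 0 [0 0 0 0 0 0 0 0 0 0 0 0 0 0 0 0 0]
```

Range readings inside the pockets suggest the right one is clear (floor at about z = 0.018) and the left is blocked (about 0.030). The rod will confirm that. Now grasping the rod.

```bash
cat >> h.py <<'E'
Q=down(0)
ROD=np.array([.5923,-.1126]); DIE=np.array([.5767,-.1787]); PR=np.array([.5557,.2376]); PL=np.array([.5315,.2790])
def at(p,z): return [p[0],p[1],z]
def st(s=""): print(s,"t",round(current_clock(),2),"tcp",np.round(current_position(),4),"F",np.round(current_force(),1),"gap",round(current_finger_gap(),4))
E
python3 - <<'E'
from h import *
move_ptp(at(ROD,.2),Q); st()
move_gripper(.04); st("open")
print(servo_line(at(ROD,.0655),rate=.1,contact_N=8)); st("low")
move_gripper(0.0); st("grip")
servo_line(at(ROD,.2),rate=.1); st("up")
move_ptp(at(PR,.2),Q); st("over")
servo_line(at(PR,.13)); st()
c=capture("wrist"); np.savez("w3.npz",**c); cv2.imwrite("pics/w3.png",cv2.resize(c["image"][100:340,150:400],(800,600),interpolation=cv2.INTER_CUBIC))
c=capture("scene"); np.savez("s3.npz",**c)
E
```

```text
t 8.22 tcp [ 0.5926 -0.1116  0.2003] F [ 0.1  0.6 -0.5] gap 0.0879
open t 9.1 tcp [ 0.5923 -0.1127  0.2   ] F [-0.5  0.1 -0. ] gap 0.0399
False
low t 10.59 tcp [ 0.5929 -0.1127  0.0662] F [-0.4 -0.2  0.5] gap 0.0402
grip t 11.12 tcp [ 0.5924 -0.1127  0.0657] F [0.8 0.3 1.8] gap 0.0131
up t 12.62 tcp [ 0.5918 -0.1125  0.1992] F [-0.3  0.4 -0.6] gap 0.013
over t 13.94 tcp [0.5561 0.2366 0.1999] F [-0.1  0.4 -0.6] gap 0.0133
 t 14.56 tcp [0.5564 0.2371 0.1304] F [ 0.1  0.5 -0.3] gap 0.0133
```

View pics/w3.png

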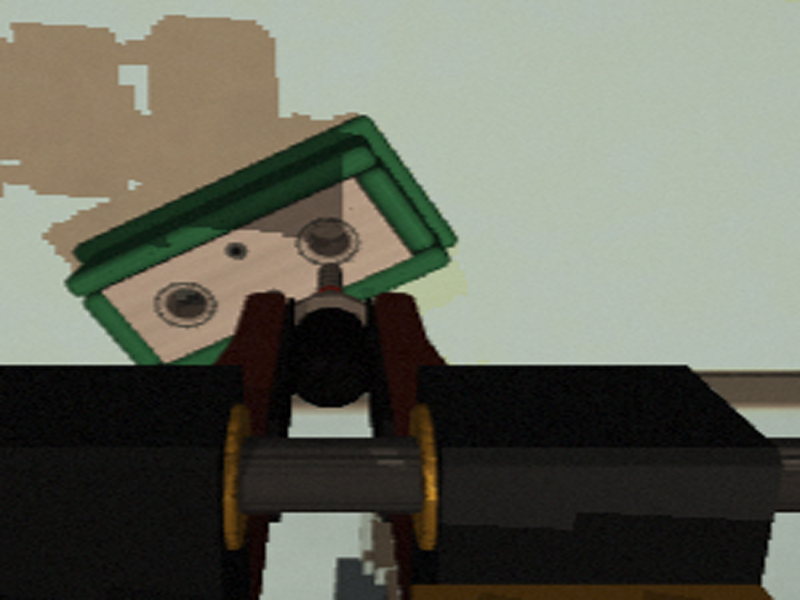

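The picture shows the rod held straight, with its tip at crop (330,268) in line with the right pocket at (328,240). Lowering it gently.

```bash
python3 - <<'E'
from h import *
servo_line(at(PR,.101),rate=.06); st()
hit=servo_line(at(PR,.0685),rate=.016,contact_N=4); st(f"hit {hit}")
sleep(.15); st()
c=capture("scene")
z=current_position()[2]; print("depth mm",(.0975-z)*1000)
E
```

```text
t 15.29 tcp [0.5555 0.2376 0.1007] F [ 1.   0.4 -0.2] gap 0.0135
hit True t 16.97 tcp [0.5558 0.2376 0.071 ] F [-0.1  0.1  4.1] gap 0.0135
 t 17.12 tcp [0.5558 0.2376 0.071 ] F [-0.3  0.5  6.1] gap 0.0135
depth mm 26.480304264204708
```

It went 26 mm in, so the right pocket is clear. Returning the rod and then fetching the die.

```bash
python3 - <<'E'
from h import *
servo_line(at(PR,.2),rate=.12)
move_ptp(at(ROD,.2),Q); st()
servo_line(at(ROD,.12),rate=.12); hit=servo_line(at(ROD,.069),rate=.04,contact_N=4); st(hit)
hit=servo_line(at(ROD,.0640),rate=.016,contact_N=3); st(hit)
move_gripper(.035); st("rel")
servo_line(at(ROD,.16),rate=.15)
move_ptp(at(DIE,.16),Q); st()
c=capture("scene"); X=cloud(c); m=(np.hypot(X[...,0]-ROD[0],X[...,1]-ROD[1])<.02)&(X[...,2]>.063)&(X[...,2]<.12); p=X[m]
print(len(p),p.mean(0).round(4),np.percentile(p[:,2],[90,98]).round(4))
c=capture("side"); X=cloud(c); m=(np.hypot(X[...,0]-ROD[0],X[...,1]-ROD[1])<.02)&(X[...,2]>.063)&(X[...,2]<.12); p=X[m]
print(len(p),p.mean(0).round(4),np.percentile(p[:,2],[90,98]).round(4))
cv2.imwrite("pics/side2.png",cv2.resize(c["image"][200:340,190:380],(800,590),interpolation=cv2.INTER_CUBIC))
E
```

```text
t 19.73 tcp [ 0.5923 -0.1114  0.1999] F [-0.2  0.  -1. ] gap 0.0131
False t 21.97 tcp [ 0.5926 -0.1127  0.0693] F [ 0.3  0.3 -0.6] gap 0.0135
True t 22.27 tcp [ 0.5927 -0.1127  0.0657] F [-0.3  0.5  5.3] gap 0.0133
rel t 22.82 tcp [ 0.5919 -0.1125  0.0648] F [-0.7 -0.9 -0.1] gap 0.0348
 t 23.98 tcp [ 0.5756 -0.1794  0.1586] F [-0.5 -0.7 -0.1] gap 0.0354
52 [ 0.5877 -0.11    0.0789] [0.0907 0.0913]
168 [ 0.5892 -0.1165  0.0791] [0.0914 0.0924]
```

View pics/side2.png

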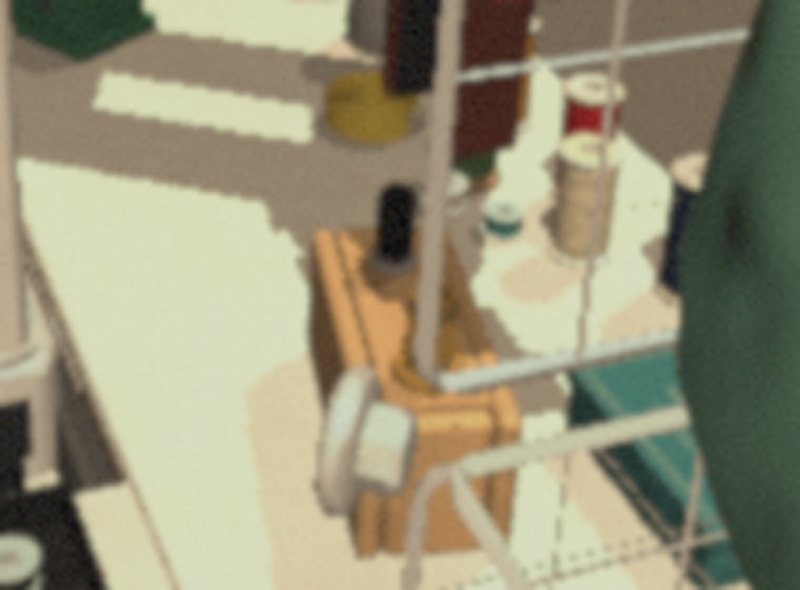

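The rod stands upright in its hole (crop (395,225)), with its collar down and the top of its grip at z = 0.091. Next is the die.

```bash
python3 - <<'E'
from h import *
servo_line(at(DIE,.0655),rate=.1,contact_N=8); st("low")
move_gripper(0.0); st("grip")
servo_line(at(DIE,.16),rate=.12)
move_ptp(at(PR,.16),Q); servo_line(at(PR,.10)); sleep(.2); st()
c=capture("wrist"); np.savez("w4.npz",**c); cv2.imwrite("pics/w4.png",cv2.resize(c["image"][140:260,170:330],(800,600),interpolation=cv2.INTER_CUBIC))
K=c["intrinsics"]
for n,P in (("pocket",[*PR,.044]),("tip",[*PR,.10-.0315]),("flange",[*PR,.0925]),("headtop",[*PR,.1255])):
    x=K@(c["R"]@np.array(P)+c["t"]); uv=x[:2]/x[2]; print(n,uv,"crop",(uv-[170,140])*5)
E
```

```text
low t 25.17 tcp [ 0.5772 -0.1789  0.0661] F [-1.   1.2 -0.1] gap 0.0351
grip t 25.62 tcp [ 0.577  -0.1789  0.066 ] F [0.4 0.2 3.2] gap 0.0154
 t 28.85 tcp [0.5567 0.2378 0.1012] F [ 0.4  0.7 -1.3] gap 0.0154
pocket [252.78420894 206.7244862 ] crop [413.9210447  333.62243098]
tip [252.77425007 217.07156508] crop [413.87125033 385.3578254 ]
flange [252.76199982 229.79932848] crop [413.80999912 448.99664241]
headtop [252.73902743 253.66720099] crop [413.69513716 568.33600493]
```

View pics/w4.png

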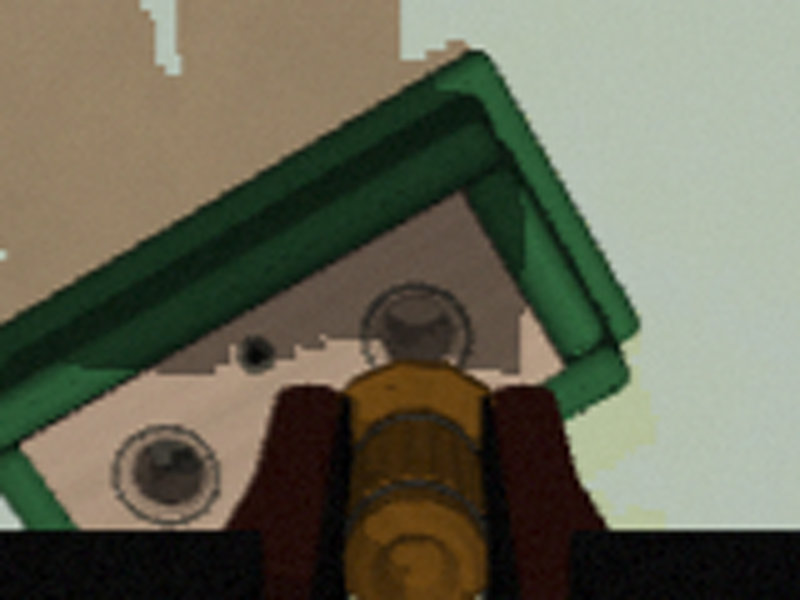

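The die is upright in the grip. Its axis is at crop column 418.5 and the pocket ring is centred at about 417, so I'll trim y by +0.3 mm. I'll lower it gently and watch for contact at the rim.

```bash
python3 - <<'E'
from h import *
P=PR+[0,.0003]
servo_line(at(P,.079),rate=.06); st()
for d in [(0,0),(.0006,0),(-.0006,0),(0,.0006),(0,-.0006)]:
    p=P+np.array(d); servo_line(at(p,.0775),rate=.02)
    hit=servo_line(at(p,.0695),rate=.012,contact_N=4); st(f"{d} {hit}")
    if not hit or current_position()[2]<.0712: break
E
```

```text
t 29.4 tcp [0.5552 0.2378 0.0783] F [-0.3  0.  -0.3] gap 0.0153
(0, 0) False t 30.47 tcp [0.5558 0.2379 0.0695] F [ 0.5 -0.6 -1.2] gap 0.0157
```

```bash
python3 - <<'E'
from h import *
p=PR+[0,.0003]
hit=servo_line(at(p,.0505),rate=.015,contact_N=13); st(f"hit {hit}"); sleep(.2); st()
E
```

```text
hit True t 31.56 tcp [0.556  0.2378 0.052 ] F [-0.6 -1.   5.2] gap 0.0155
 t 31.76 tcp [0.556  0.2378 0.0519] F [-0.2  0.   6.9] gap 0.0151
```

```bash
python3 - <<'E'
from h import *
hit=servo_line(at(PR+[0,.0003],.0508),rate=.01,contact_N=7); st(f"hit {hit}")
move_gripper(.035); st("rel")
servo_line(at(PR,.2),rate=.12); servo_line(at(PR+[-.03,.0],.28)); sleep(.2); st()
c=capture("wrist"); X=cloud(c); d=np.hypot(X[...,0]-PR[0],X[...,1]-PR[1])
p=X[(d<.012)&(X[...,2]>.072)&(X[...,2]<.09)]; print("top",len(p),p.mean(0).round(4),np.median(p[:,2]))
cv2.imwrite("pics/w5.png",cv2.resize(c["image"][60:240,140:380],(800,600),interpolation=cv2.INTER_CUBIC))
b=X[(abs(X[...,2]-.044)<.004)&(d<.06)]; print("block face",np.median(b[:,2]))
E
```

```text
hit True t 31.97 tcp [0.5561 0.2378 0.052 ] F [-0.3 -0.4  3.2] gap 0.0157
rel t 32.49 tcp [0.5561 0.2376 0.0517] F [-0.7  0.  -0.7] gap 0.0347
 t 34.79 tcp [0.5253 0.2374 0.2787] F [0.5 0.4 0.5] gap 0.0347
top 125 [0.5558 0.2383 0.0766] 0.07682284592152583
block face 0.043963219661184424
```

View pics/w5.png

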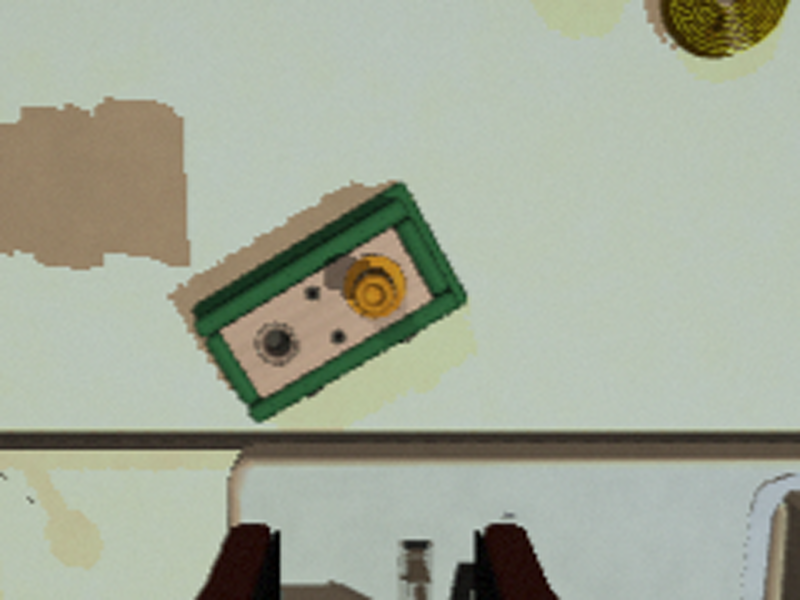

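The picture shows the die upright in the right pocket at crop (373,290). Its top is at z = 0.0768 (0.077 expected), so the flange is flush. Handing in.

```bash
python3 -c "
from h import *
print(close_job())"
```

```text
the job is handed in; nothing more can be done
None
```

The job is handed in (result not shown to me): the rod went about 26 mm into the right pocket, so that is the clear one; the rod is back upright in its hole, and the die is pressed in flush and released, at about 35 s of the 72 s allowed.

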